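# Put the finishing set back on its shadow boards

### The arm

A 7-joint arm with a two-finger parallel gripper is mounted at the origin on a cart in front of the work surface, level with it; the furniture and walls round the work are solid. World frame = base frame: x ahead of the robot, y to its left, z up, the work surface at z = 0. Lengths are in m, angles in rad, forces in N, time in s.
With the tool pointing down it reaches from about 0.425 to 0.95 m from the base axis. Payload 16.7 kg.
Tool frame: the origin (TCP) lies between the finger pads; the fingertips stand 14 mm ahead of it and the grasp point (between the pads) lies 5 mm behind it; z points along the fingers, y is the line along which they close (so a half turn about z gives the same grasp; the last joint's range is limited). The gripper opens to 94 mm and grips with 3 to 60 N. Pads are 16 mm wide; open, the fingers measure 119 mm over their backs; the gripper's body (75 mm by 177 mm) begins 78 mm behind the grasp point.
Start: joints at [-1.369, 0.426, 0.074, 1.606, -0.034, 1.111, -0.067], TCP at [0.232, 0.634, 0.219] pointing down, gripper open.
Joint ranges: [-2.85, 2.85], [-0.5, 2.14], [-1.23, 1.37], [0.21, 2.46], [-1.02, 4.16], [0.16, 2.05], [-2.73, 2.73]. Speed limits (rad/s): [1.89, 1.89, 2.39, 2.39, 3.01, 3.01, 3.01].

### API

Orientations are given as [roll, pitch, yaw] about the fixed x, y, z axes, in that order (R = Rz(yaw) Ry(pitch) Rx(roll)).
In Python, from station import telemetry, imaging, order gives the robot as it stands.
- The arm moves only by the shell command python3 -m handwheel 'ROWS'. ROWS is JSON, a list of rows, each a list of 7 numbers: the shift along the world's x, y, z in m, then the turn, a rotation vector about the world's x, y, z in degrees, then the opening, from 0 (shut) to 1 (fully open). A call has 1 to 10 rows; each row is the pose to reach, as a shift and turn from the pose commanded when the call began; what a row does not reach only later rows make up. A row lasts 1/8 s, in which the tool goes at most 62.5 mm and 10.7 degrees, less where a joint would pass 70% of its speed; a pose out of reach is approached as far as the arm can. A call with a gripper value outside its range is refused whole. The fingers move at their own pace and stop on an object; the grip force is fixed at half the most. Time passes only in rows, so rows that repeat a pose let the fingers close. It gives the time, the measured TCP pose, the force, the opening and the grip force at its end, in the units of the state.
- telemetry.get_state(): the state, without advancing time (a new reading comes with each control period).
- imaging.capture(name): name is "scene" or "top"; returns a dict with "pixels" (400x640x3 uint8, red, green, blue), "vertical_fov" (degrees; the focal length in pixels is half the picture's height over the tangent of half this angle, whatever the lens; pixels are square), "cx", "cy" (the principal point, pixels), "R" (3x3) and "t" (3): a world point X has camera coordinates R X + t. Camera axes: x right, y down, z forward; pixel columns grow to the right and rows downward; lengths in m; the calibration is good to about 2 mm. A picture is of the moment at which its call begins. There is no depth.
- order.close_job(): hands the job in; it is judged then, once.
The state is a dict: "t": time; "joints": joint angles; "qvel": joint speeds; "effort": joint torques, N m; "eef_pos": TCP position; "tcp_rot": TCP orientation; "force": force on the tool from outside, world axes, zero at the start; "ft_torque": the same for the moment, N m; "grip_width": finger opening in m; "finger_force": force on a finger pad.
Only numpy, scipy, OpenCV 4.12 (cv2) and the standard library are available. Lean on these libraries where they do the work, as an engineer would, in place of code of your own. Each camera call takes 0.05 s, during which the arm holds its last target. There are 200 camera calls.

### The job

Clear up after the session: put the float, the test tile, the pot lid and the maker's stamp back, each on the shadow board whose dark silhouette matches it, centred on the silhouette, with the float and the tile lying in line with theirs (either end first). Leave the float, tile and lid lying flat the same way up as now and the stamp standing on its foot, and do not disturb the slip jar and the cup.

Things in the scene. Friction and masses are not known exactly. Their poses are not given: they have to be found in the camera images.
- float: The smoothing float: a flat wooden sole with round ends, 100 mm long, 54 mm wide, 10 mm thick, with a straight grip bar on top along its middle, 64 mm long, 18 mm wide, from 10 to 36 mm above the underside. Origin: centre of the underside; x along the 100 mm length and the bar, y across (grip the bar across y), z up.
- tile: The glaze test tile: a flat rectangular fired-clay tile, 62 x 32 mm and 7 mm thick, half of its top face glazed brown. Origin: centre of the underside; x along the 62 mm length, y along the 32 mm width, z up (glazed face up).
- pot_lid: The pot lid: a round white unglazed lid, 72 mm diameter, 42 mm high in all, domed to 21 mm with a round knob of about 17 mm diameter on top in the middle (knob from 24 to 42 mm above the underside). Origin: centre of the underside, z up.
- stamp: The maker's stamp: a turned wooden peg standing upright on its foot, 21 mm diameter, 56 mm tall. Origin: centre of its foot, z up along its axis.
- float_board: Fixed plywood board, 120 x 84 mm, 12 mm thick, with a dark wood silhouette inlaid flush in the middle of its top: a long shape with round ends, 106 x 60 mm, its long axis along the board's x, for the float. Origin: centre of the underside, 12 mm below the silhouette's centre. x along the 120 mm side, y along the 84 mm side, z up. Yaw differs by up to about 8 degrees from start to start.
- tile_board: Fixed plywood board, 120 x 84 mm, 12 mm thick, with a dark wood silhouette inlaid flush in the middle of its top: a rectangle of 68 x 38 mm, its long side along the board's x, for the tile. Origin: centre of the underside, 12 mm below the silhouette's centre. x along the 120 mm side, y along the 84 mm side, z up. Yaw differs by up to about 8 degrees from start to start.
- lid_board: Fixed plywood board, 120 x 84 mm, 12 mm thick, with a dark wood silhouette inlaid flush in the middle of its top: a large circle of 78 mm diameter, for the pot lid. Origin: centre of the underside, 12 mm below the silhouette's centre. x along the 120 mm side, y along the 84 mm side, z up. Yaw differs by up to about 8 degrees from start to start.
- stamp_board: Fixed plywood board, 120 x 84 mm, 12 mm thick, with a dark wood silhouette inlaid flush in the middle of its top: a small circle of 27 mm diameter, for the stamp. Origin: centre of the underside, 12 mm below the silhouette's centre. x along the 120 mm side, y along the 84 mm side, z up. Yaw differs by up to about 8 degrees from start to start.
- slip_jar: Bystander, to be left alone: a closed round jar with a red cap, 62 mm diameter, 70 mm tall. Origin: centre of the underside, z up.
- cup: Bystander, to be left alone: a white cup with one handle, 69 mm diameter, 99 mm over the handle, 78 mm tall. Origin: at the underside, near the middle of its whole outline, z up. It stands beside a tall fixed green clay press, which fills x = 0.60 to 0.80 m, y = -0.26 to -0.05 m behind the loose things: carry in front of it.
There are look-alikes about, which are no part of the job. What is shaped like the stamp but blue is not meant.

How it is judged:
By the outcome, as a careful person would: the job done as asked, in the order asked, and still so for the second after the job is handed in, with the robot touching nothing.
It also fails if it takes over 128 s, if anything falls off the work surface, if the arm or the gripper's body presses on something with over 40 N, if the wrist force passes 120 N, or if a joint passes its speed limit or range.

## Working session

There is one attempt and no reset: what is moved stays moved. The work goes in short steps, Python scripts to look and compute and a shell command to move; the robot and the scene stay as the last step left them, time stands still between calls to the robot, and variables do not carry over. Pictures are saved under pics/ and viewed, at most 17 in all, crops included, and the job is handed in when it is done.

```bash
mkdir -p pics
cat > h.py <<'E'
import numpy as np, cv2
from station import telemetry, imaging, order
def cap(n,f=None):
    c=imaging.capture(n); c['f']=200/np.tan(np.radians(c['vertical_fov'])/2)
    c['R']=np.array(c['R']);c['t']=np.array(c['t'])
    if f: cv2.imwrite('pics/'+f,cv2.cvtColor(np.asarray(c['pixels'],np.uint8),cv2.COLOR_RGB2BGR))
    return c
def w(c,u,v,z):
    d=c['R'].T@np.array([(u-c['cx'])/c['f'],(v-c['cy'])/c['f'],1]); o=-c['R'].T@c['t']
    return o+d*(z-o[2])/d[2]
def px(c,X):
    p=c['R']@np.array(X)+c['t']; return c['cx']+c['f']*p[0]/p[2], c['cy']+c['f']*p[1]/p[2]
E
python3 - <<'E'
from h import *
for n in('top','scene'):
    c=cap(n,n+'0.png'); print(n,c['f'],c['cx'],c['cy'],c['R'].round(3).tolist(),(-c['R'].T@c['t']).round(3))
s=telemetry.get_state(); print(s)
E
```

```text
top 453.1947411817138 322.5849693126759 201.95734196804472 [[0.021, -1.0, -0.016], [-0.987, -0.018, -0.16], [0.16, 0.019, -0.987]] [ 0.409 -0.083  1.12 ]
scene 395.7442602782019 319.04617966466583 204.0871910522862 [[-0.722, -0.692, 0.026], [-0.324, 0.304, -0.896], [0.612, -0.655, -0.443]] [0.034 0.54  0.45 ]
{'t': 0.1, 'joints': array([-1.36948778,  0.42668237,  0.07385496,  1.60655348, -0.03409027,
        1.11080813, -0.06712271]), 'qvel': array([ 0.00037539, -0.00102999,  0.00072747, -0.00090931,  0.00024654,
       -0.00031707, -0.00130365]), 'effort': array([ 6.33277494e-03, -9.37457728e+01,  3.67666729e+00, -4.55046701e+01,
       -4.84959525e-02,  1.67956506e-02,  6.35594438e-05]), 'eef_pos': array([0.23186427, 0.63350996, 0.21883246]), 'tcp_rot': array([-3.14040436e+00,  9.43567676e-05,  2.79073204e+00]), 'force': array([ 0.25169416,  0.29384589, -0.23401126]), 'ft_torque': array([0.03619828, 0.02147575, 0.00403426]), 'finger_force': 0.0, 'grip_width': 0.09391225562337777}
```

View pics/top0.png

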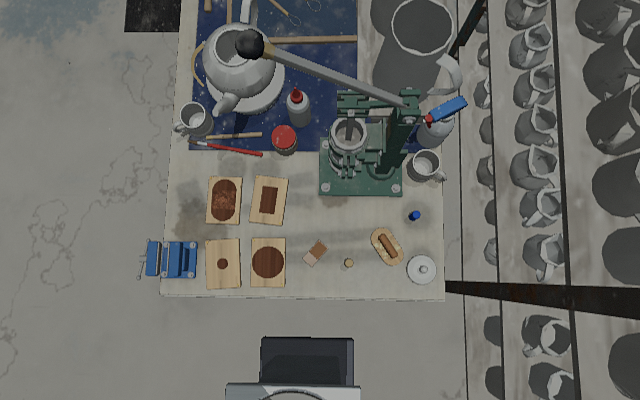

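View pics/scene0.png

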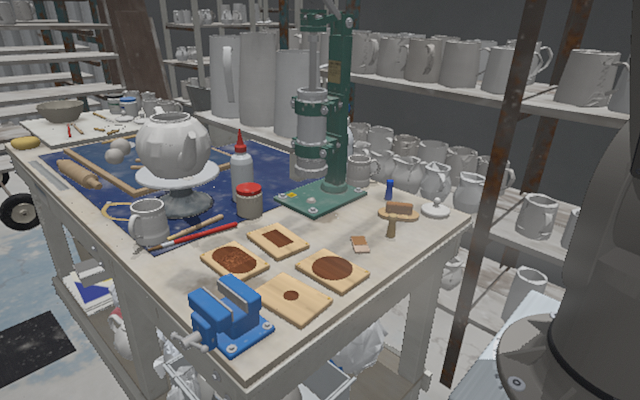

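Run:
```python
import cv2
im=cv2.imread('pics/top0.png')
cv2.imwrite('pics/c1.png',cv2.resize(im[170:290,195:297],None,fx=5,fy=5,interpolation=cv2.INTER_CUBIC))
cv2.imwrite('pics/c2.png',cv2.resize(im[195:295,295:450],None,fx=5,fy=5,interpolation=cv2.INTER_CUBIC))
```

```text
(no output)
```

View pics/c1.png

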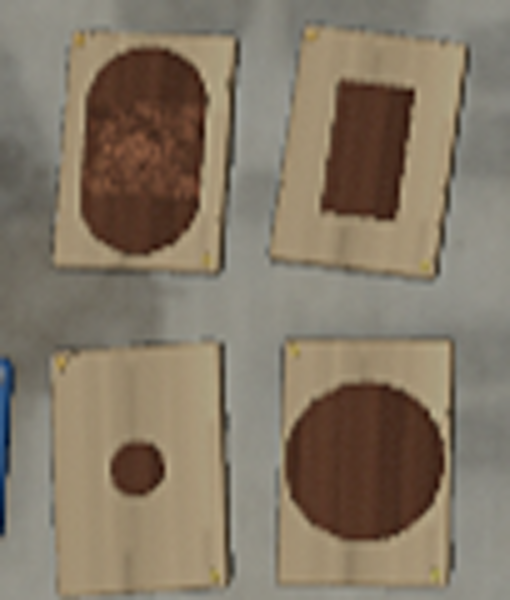

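View pics/c2.png

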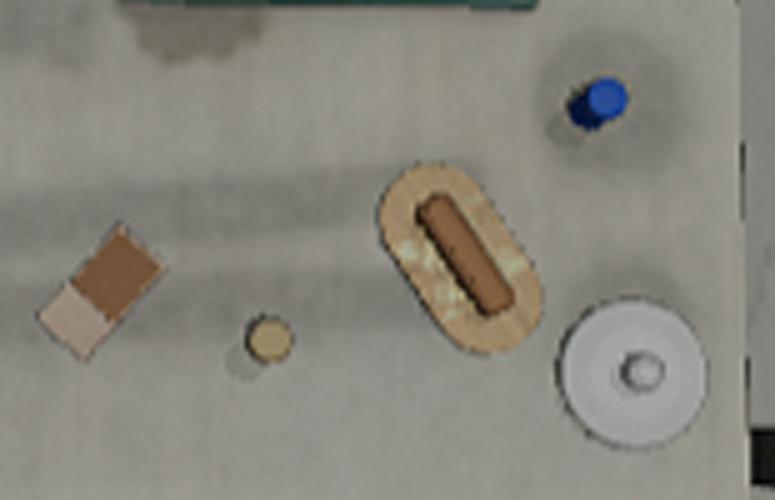

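```bash
cat > meas.py <<'E'
from h import *
c=cap('top')
im=np.asarray(c['pixels'],np.uint8)
def cr(x,y,ox,oy): return ox+(x+.5)/5-.5, oy+(y+.5)/5-.5
def rect(mask,z,name):
    cs,_=cv2.findContours(mask,cv2.RETR_EXTERNAL,cv2.CHAIN_APPROX_NONE); k=max(cs,key=cv2.contourArea)
    k=k[:,0,:].astype(float); P=np.array([w(c,195+(x+.5)/8-.5,170+(y+.5)/8-.5,z)[:2] for x,y in k])*1000
    r=cv2.minAreaRect(P.astype(np.float32)); m=cv2.moments(P.astype(np.float32))
    print(name,'rect',np.round(r[0],1),np.round(r[1],1),round(r[2],1),'centroid',round(m['m10']/m['m00'],1),round(m['m01']/m['m00'],1))
big=cv2.resize(im[170:290,195:297],None,fx=8,fy=8,interpolation=cv2.INTER_CUBIC)
hsv=cv2.cvtColor(big,cv2.COLOR_RGB2HSV)
for n,(x,y) in dict(floatb=(145,150),tileb=(368,150),stampb=(137,468),lidb=(365,460)).items():
    m=((big[:,:,2].astype(int)<85)&(hsv[:,:,1]>100)).astype(np.uint8)*255
    k=np.zeros_like(m); a=int(x*1.6);b=int(y*1.6); hw=45*8//3 if n!='stampb' else 50
    x0,x1=(0,360) if x<250 else (420,750); y0,y1=(0,440) if y<300 else (540,940)
    k[y0+40:y1-20,x0+100*(x<250):x1]=m[y0+40:y1-20,x0+100*(x<250):x1]
    k=cv2.morphologyEx(cv2.morphologyEx(k,cv2.MORPH_CLOSE,np.ones((25,25))),cv2.MORPH_OPEN,np.ones((25,25)))
    rect(k,.012,n)
def pts(L,z,n,ox=295,oy=195):
    P=np.array([w(c,*cr(x,y,ox,oy),z)[:2] for x,y in L])*1000; print(n,P.round(1).tolist(),'mean',P.mean(0).round(1)); return P
for n,L in dict(floatb=[(70,32),(238,38),(218,272),(53,266)],tileb=[(305,26),(467,44),(436,277),(271,259)],stampb=[(53,352),(222,342),(228,583),(58,595)],lidb=[(285,340),(453,340),(450,584),(278,584)]).items():
    P=pts(L,.012,n+' corners',195,170); d=P[0]+P[1]-P[2]-P[3]; e=P[0]+P[3]-P[1]-P[2]; print('  yaw',np.degrees([np.arctan2(d[1],d[0]),np.arctan2(-e[0],e[1])]).round(1), np.linalg.norm(d)/2, np.linalg.norm(e)/2)
P=pts([(119,224),(163,268),(84,360),(38,317)],.007,'tile'); d=P[0]+P[1]-P[2]-P[3]; print(np.degrees(np.arctan2(d[1],d[0])),np.linalg.norm(d)/2,np.linalg.norm(P[0]-P[1]))
P=pts([(416,207),(441,193),(516,299),(489,316)],.036,'bar'); d=P[0]+P[1]-P[2]-P[3]; print(np.degrees(np.arctan2(d[1],d[0])),np.linalg.norm(d)/2,np.linalg.norm(P[0]-P[1]))
pts([(434,162),(490,354),(379,215),(544,292)],.010,'sole')
pts([(271,339)],.056,'stamp top'); pts([(248,339),(293,339)],.056,'stamp dia')
pts([(642,372)],.042,'knob');pts([(558,372),(708,372),(633,297),(633,449)],.006,'lid rim')
pts([(607,98)],.056,'blue')
for u,v in [(197,242),(197,278),(445,300),(425,163),(320,195),(403,195)]: print((u,v),w(c,u,v,0)[:2].round(3))
E
python3 meas.py
```

```text
floatb rect [590.2 185. ] [ 60.3 104.6] 89.5 centroid 590.4 185.0
tileb rect [592.3  73.3] [38.9 67.6] 84.1 centroid 592.2 73.2
stampb rect [433.1 179.1] [25.  24.7] 3.1 centroid 433.2 179.2
lidb rect [439.   68.4] [75.7 77. ] 2.0 centroid 439.0 68.4
floatb corners [[649.5, 225.1], [647.9, 140.4], [529.9, 144.5], [531.3, 226.3]] mean [589.6 184.1]
  yaw [-1.3 -1. ] 118.1015302428669 83.29923465788761
tileb corners [[654.6, 107.0], [646.8, 25.4], [529.5, 36.8], [536.8, 118.6]] mean [591.9  71.9]
  yaw [-5.6 -5.3] 118.11132446758066 82.06399259934118
stampb corners [[488.9, 223.7], [495.4, 140.7], [379.4, 132.0], [371.9, 213.9]] mean [433.9 177.6]
  yaw [4.5 4.8] 116.89551912619318 82.71961613668277
lidb corners [[497.0, 109.8], [498.6, 27.3], [381.2, 24.8], [379.4, 107.8]] mean [439.   67.4]
  yaw [1.1 1.2] 117.5740736043402 82.75450444889414
tile [[496.2, -53.9], [475.1, -75.9], [429.7, -38.4], [450.1, -15.4]] mean [462.8 -45.9]
-39.74817743830858 59.50758912154734 30.493146989858655
bar [[504.8, -196.4], [511.8, -208.4], [462.1, -243.9], [453.8, -231.1]] mean [ 483.1 -219.9]
34.82474988610254 61.36652298692041 13.79356046507225
sole [[529.4, -207.9], [436.6, -235.0], [502.9, -181.1], [467.0, -261.3]] mean [ 484.  -221.3]
stamp top [[440.3, -127.1]] mean [ 440.3 -127.1]
stamp dia [[440.1, -116.4], [440.5, -137.4]] mean [ 440.3 -126.9]
knob [[428.9, -301.7]] mean [ 428.9 -301.7]
lid rim [[428.7, -268.4], [430.2, -340.9], [465.6, -305.2], [392.7, -304.2]] mean [ 429.3 -304.7]
blue [[556.3, -284.3]] mean [ 556.3 -284.3]
(197, 242) [0.484 0.247]
(197, 278) [0.397 0.241]
(445, 300) [ 0.357 -0.362]
(425, 163) [ 0.695 -0.319]
(320, 195) [ 0.608 -0.055]
(403, 195) [ 0.612 -0.263]
```

top0/scene0: the boards are float (223,200), tile (269,200), stamp (222,264) and lid (268,262). The loose things are the tile (315,252), float (387,247) and lid (421,269). Two pegs could be taken for the stamp: a wooden one at (349,263), and a blue one at (414,215), which is the look-alike. Two cups are visible, (425,163) and (190,120), and the jar is at (284,140). I choose the wooden peg, which the c2 crop confirms at about 21 mm diameter. Board, tile and lid sizes come out within about 3 mm. The bar width reads low, but its centre agrees with the sole's.

The order will be float, tile, lid, stamp. First I carry the open gripper clear toward the float.

```bash
python3 -m handwheel '[[0.03,-0.05,0,0,0,-10,1],[0.06,-0.10,0,0,0,-20,1],[0.09,-0.15,0,0,0,-30,1],[0.12,-0.20,0,0,0,-40,1],[0.15,-0.25,0,0,0,-50,1],[0.18,-0.30,0,0,0,-60,0.6],[0.21,-0.35,0,0,0,-70,0.5],[0.23,-0.40,0,0,0,-80,0.5],[0.25,-0.45,0,0,0,-90,0.5],[0.26,-0.50,0,0,0,-95,0.5]]'
```

```text
t: 1.4
eef_pos: [0.4925, 0.1321, 0.2195]
tcp_rot: [3.141, -0.0, 1.128]
force: [0.1, -0.5, -0.9]
grip_width: 0.0486
finger_force: 0.0
```

```bash
python3 -m handwheel '[[0,-0.06,0,0,0,-6,0.5],[0,-0.12,0,0,0,-12,0.5],[0,-0.18,0,0,0,-18,0.5],[0,-0.24,-0.02,0,0,-24,0.5],[-0.005,-0.30,-0.04,0,0,-29.7,0.5],[-0.009,-0.3525,-0.07,0,0,-29.7,0.5],[-0.009,-0.3525,-0.10,0,0,-29.7,0.5],[-0.009,-0.3525,-0.10,0,0,-29.7,0.5]]'
python3 - <<'E'
from h import *
c=cap('scene','s1.png');t=cap('top','t1.png'); 
im=cv2.imread('pics/s1.png')[150:290,320:480]; im2=cv2.imread('pics/t1.png')[195:295,340:450]
a=cv2.resize(im,(400,350),interpolation=2); b=cv2.resize(im2,(385,350),interpolation=2)
cv2.imwrite('pics/m1.png',np.hstack([a,b]))
E
```

```text
t: 2.4
eef_pos: [0.4815, -0.2188, 0.118]
tcp_rot: [-3.139, 0.003, 0.613]
force: [1.3, 0.7, 0.6]
grip_width: 0.0468
finger_force: 0.0
```

View pics/m1.png

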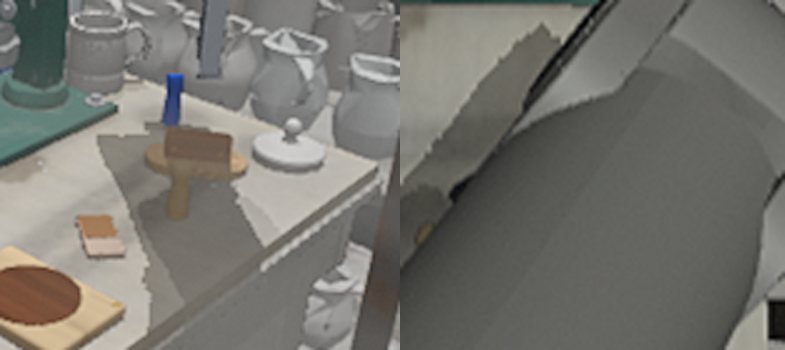

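The s1 crop shows the gripper over the float, with one finger at about (210,50) above and behind it and the blue peg clear. Descending.

```bash
python3 -m handwheel '[[0,0,-0.03,0,0,0,0.5],[0,0,-0.06,0,0,0,0.5],[0,0,-0.08,0,0,0,0.5],[0,0,-0.091,0,0,0,0.5],[0,0,-0.091,0,0,0,0.5],[0,0,-0.091,0,0,0,0],[0,0,-0.091,0,0,0,0],[0,0,-0.091,0,0,0,0],[0,0,-0.091,0,0,0,0],[0,0,-0.091,0,0,0,0]]'
```

```text
t: 3.75
eef_pos: [0.4832, -0.2187, 0.0288]
tcp_rot: [3.141, -0.001, 0.614]
force: [-0.5, 0.8, 6.3]
grip_width: 0.0176
finger_force: 30.0
```

```bash
python3 -m handwheel '[[0,0,0.02,0,0,0,0],[-0.005,0.01,0.05,0,0,0,0],[-0.015,0.05,0.08,0,0,-4,0],[-0.02,0.10,0.10,0,0,-10,0],[-0.02,0.15,0.10,0,0,-16,0],[-0.02,0.20,0.10,0,0,-22,0],[-0.02,0.25,0.10,0,0,-28,0],[-0.015,0.30,0.10,0,0,-33,0],[0.02,0.34,0.10,0,0,-36.4,0],[0.05,0.38,0.10,0,0,-36.4,0]]'
```

```text
t: 5.0
eef_pos: [0.5337, 0.1634, 0.1296]
tcp_rot: [-3.141, -0.0, -0.021]
force: [1.7, -1.0, -0.7]
grip_width: 0.0179
finger_force: 30.0
```

```bash
python3 -m handwheel '[[0.03,0.012,-0.02,0,0,0,0],[0.058,0.023,-0.05,0,0,0,0],[0.058,0.023,-0.05,0,0,0,0],[0.058,0.023,-0.05,0,0,0,0]]'
python3 - <<'E'
from h import *
c=cap('scene','s2.png'); im=cv2.imread('pics/s2.png')[200:300,170:310]
cv2.imwrite('pics/m2.png',cv2.resize(im,None,fx=5,fy=5,interpolation=2))
s=telemetry.get_state();print(s['eef_pos'],s['tcp_rot'])
E
```

```text
t: 5.5
eef_pos: [0.5907, 0.1837, 0.0795]
tcp_rot: [3.141, -0.0, -0.022]
force: [-0.0, -0.6, -0.6]
grip_width: 0.0178
finger_force: 30.0
[0.59078275 0.18390704 0.07977571] [-3.14116679e+00 -6.63272062e-04 -2.16329889e-02]
```

View pics/m2.png

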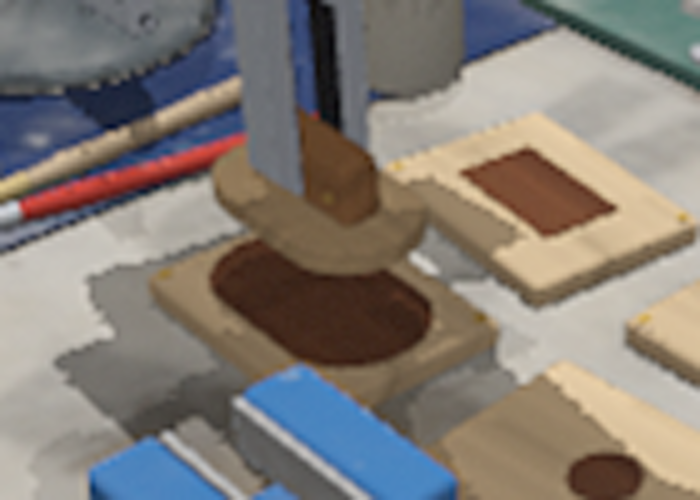

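The m2 crop shows the float held level above its board, aligned with the silhouette, which spans about (210,240)–(430,365). Lowering and releasing.

```bash
python3 -m handwheel '[[0,0.0005,-0.02,0,0,0,0],[0,0.0005,-0.032,0,0,0,0],[0,0.0005,-0.0375,0,0,0,0],[0,0.0005,-0.0375,0,0,0,0],[0,0.0005,-0.0375,0,0,0,0],[0,0.0005,-0.0375,0,0,0,0.45],[0,0.0005,-0.0375,0,0,0,0.45],[0,0.0005,-0.0375,0,0,0,0.45]]'
```

```text
t: 6.55
eef_pos: [0.591, 0.1848, 0.041]
tcp_rot: [-3.142, -0.0, -0.021]
force: [0.3, -0.0, 0.6]
grip_width: 0.0413
finger_force: 0.0
```

```bash
python3 -m handwheel '[[0,0,0.03,0,0,0,0.45],[0,-0.02,0.08,0,0,0,0.5],[-0.02,-0.07,0.10,0,0,0,0.6],[-0.05,-0.12,0.10,0,0,-5,0.7],[-0.08,-0.17,0.10,0,0,-10,0.7],[-0.10,-0.22,0.10,0,0,-20,0.7],[-0.12,-0.27,0.10,0,0,-28,0.7],[-0.12,-0.32,0.10,0,0,-28,0.7],[-0.12,-0.36,0.10,0,0,-28,0.7],[-0.12,-0.36,0.10,0,0,-28,0.7]]'
python3 - <<'E'
from h import *
c=cap('top','t3.png'); im=cv2.imread('pics/t3.png')[170:290,195:345]
cv2.imwrite('pics/m3.png',cv2.resize(im,None,fx=5,fy=5,interpolation=2))
E
```

```text
t: 7.8
eef_pos: [0.4704, -0.1783, 0.1413]
tcp_rot: [3.141, -0.001, -0.515]
force: [0.2, 0.2, -0.7]
grip_width: 0.0657
finger_force: 0.0
```

View pics/m3.png

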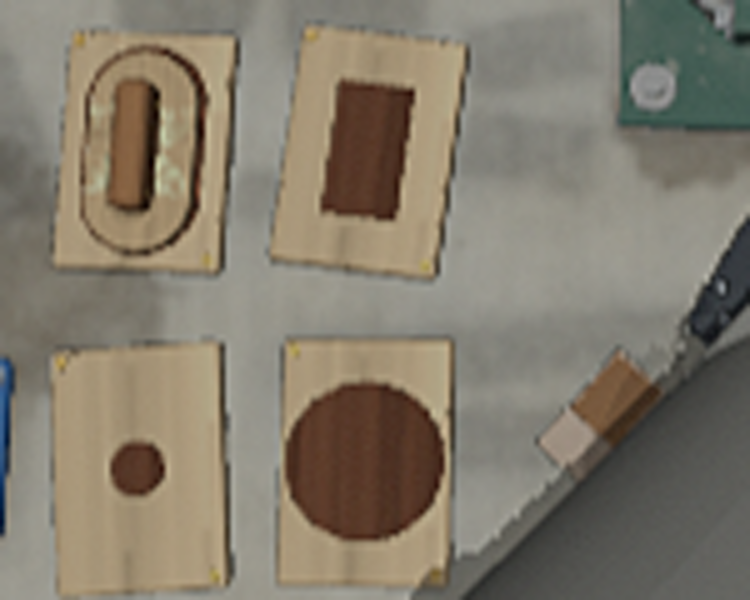

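Run:
```python
from h import *
c=cap('top')
P=lambda f,L,z,ox,oy:None
def cropxy(X,ox=195,oy=170): u,v=px(c,X); return round((u-ox+.5)*5-.5), round((v-oy+.5)*5-.5)
a=np.radians(-1.2); R=np.array([[np.cos(a),-np.sin(a)],[np.sin(a),np.cos(a)]]); o=np.array([.590,.1848])
print('ideal bar',[cropxy([*(o+R@np.array(p)),.036]) for p in [(.032,.009),(.032,-.009),(-.032,-.009),(-.032,.009)]])
print('ideal sole',[cropxy([*(o+R@np.array(p)),.010]) for p in [(.05,0),(0,-.027),(-.05,0),(0,.027)]])
im=cv2.imread('pics/top0.png')[230:275,298:332]; big=cv2.resize(im,None,fx=8,fy=8,interpolation=2)
lab=cv2.cvtColor(big,cv2.COLOR_BGR2LAB).astype(int); bg=np.median(lab.reshape(-1,3),0)
for th in (8,12):
    m=(np.abs(lab[:,:,1:]-bg[1:]).sum(2)>th).astype(np.uint8)*255
    cs,_=cv2.findContours(m,0,1);k=max(cs,key=cv2.contourArea)[:,0,:]
    Q=np.array([w(c,298+(x+.5)/8-.5,230+(y+.5)/8-.5,.006)[:2] for x,y in k])*1000
    print(cv2.minAreaRect(Q.astype(np.float32)))
```

```text
ideal bar [(119, 77), (155, 78), (145, 208), (108, 206)]
ideal sole [(152, 53), (198, 153), (137, 250), (90, 149)]
((466.4097595214844, -49.02934265136719), (31.154407501220703, 51.60066604614258), 50.41626739501953)
((471.3182373046875, -52.89518737792969), (30.335193634033203, 37.53828811645508), 49.83397674560547)
```

The m3 crop shows the float on its silhouette with an even dark rim. Its bar and sole outlines match the projected ideal within about 1 mm. The tile at about (598,410) in the crop is untouched. Next, the tile.

```bash
python3 -m handwheel '[[0,0.05,0,0,0,-5,0.6],[-0.0076,0.10,-0.02,0,0,-10.5,0.6],[-0.0076,0.1324,-0.05,0,0,-10.5,0.6],[-0.0076,0.1324,-0.09,0,0,-10.5,0.6],[-0.0076,0.1324,-0.115,0,0,-10.5,0.6],[-0.0076,0.1324,-0.115,0,0,-10.5,0.6],[-0.0076,0.1324,-0.115,0,0,-10.5,0.6]]'
python3 - <<'E'
from h import *
c=cap('scene','s4.png'); im=cv2.imread('pics/s4.png')[190:270,310:410]
cv2.imwrite('pics/m4.png',cv2.resize(im,None,fx=6,fy=6,interpolation=2))
E
```

```text
t: 8.78
eef_pos: [0.4637, -0.0423, 0.0268]
tcp_rot: [-3.141, -0.0, -0.692]
force: [-0.7, 0.2, 0.3]
grip_width: 0.0567
finger_force: 0.0
```

View pics/m4.png

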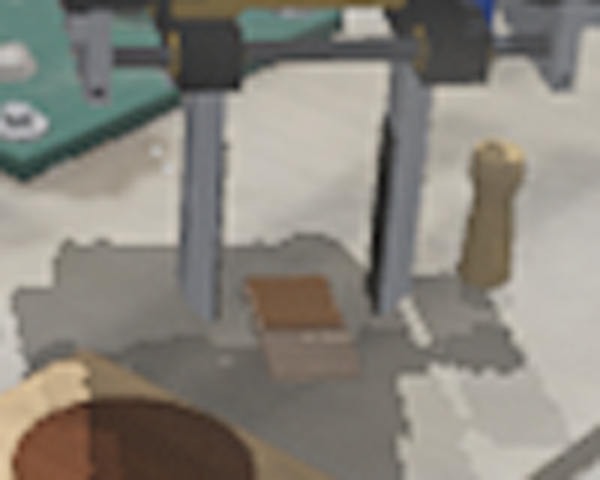

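The m4 crop shows the fingers at about (205,310) and (390,305) straddling the tile at (300,325), with the peg clear. I correct by a few mm, go down and grip.

```bash
python3 -m handwheel '[[-0.001,-0.0036,0,0,0,0,0.6],[-0.001,-0.0036,-0.006,0,0,0,0.6],[-0.001,-0.0036,-0.0113,0,0,0,0.6],[-0.001,-0.0036,-0.0113,0,0,0,0.6],[-0.001,-0.0036,-0.0113,0,0,0,0],[-0.001,-0.0036,-0.0113,0,0,0,0],[-0.001,-0.0036,-0.0113,0,0,0,0],[-0.001,-0.0036,-0.0113,0,0,0,0]]'
```

```text
t: 9.82
eef_pos: [0.4624, -0.0463, 0.0146]
tcp_rot: [-3.142, -0.0, -0.693]
force: [-0.6, 0.1, -0.3]
grip_width: 0.0314
finger_force: 30.0
```

```bash
python3 -m handwheel '[[0,0,0.03,0,0,0,0],[0,0.02,0.06,0,0,7,0],[0,0.06,0.08,0,0,14,0],[0.01,0.10,0.08,0,0,21,0],[0.05,0.119,0.08,0,0,28,0],[0.09,0.1193,0.08,0,0,34.1,0],[0.1298,0.1193,0.07,0,0,34.1,0],[0.1298,0.1193,0.05,0,0,34.1,0],[0.1298,0.1193,0.04,0,0,34.1,0],[0.1298,0.1193,0.04,0,0,34.1,0]]'
python3 - <<'E'
from h import *
c=cap('scene','s5.png'); im=cv2.imread('pics/s5.png')[200:280,230:340]
cv2.imwrite('pics/m5.png',cv2.resize(im,None,fx=6,fy=6,interpolation=2))
E
```

```text
t: 11.08
eef_pos: [0.5909, 0.0728, 0.054]
tcp_rot: [3.141, 0.002, -0.098]
force: [0.2, 0.4, 0.5]
grip_width: 0.0318
finger_force: 30.0
```

View pics/m5.png

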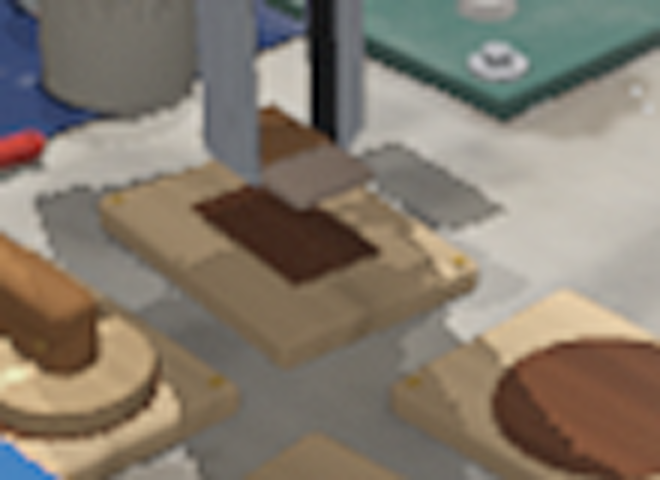

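The m5 crop shows the tile held level above its silhouette at about (290,235). Lowering.

```bash
python3 -m handwheel '[[0.001,0,-0.015,0,0,0,0],[0.001,0,-0.024,0,0,0,0],[0.001,0,-0.0275,0,0,0,0],[0.001,0,-0.0275,0,0,0,0],[0.001,0,-0.0275,0,0,0,0],[0.001,0,-0.0275,0,0,0,0.6],[0.001,0,-0.0275,0,0,0,0.6],[0.001,0,-0.0275,0,0,0,0.6]]'
```

```text
t: 12.12
eef_pos: [0.5932, 0.073, 0.0272]
tcp_rot: [-3.142, -0.0, -0.098]
force: [-0.0, -0.1, 0.1]
grip_width: 0.0554
finger_force: 0.0
```

```bash
python3 -m handwheel '[[0,0,0.04,0,0,0,0.6],[-0.02,-0.01,0.09,0,0,0,0.6],[-0.06,-0.05,0.11,0,0,0,0.5],[-0.10,-0.09,0.11,0,0,0,0.5],[-0.14,-0.14,0.11,0,0,0,0.5],[-0.164,-0.20,0.11,0,0,0,0.5],[-0.164,-0.26,0.11,0,0,0,0.5],[-0.164,-0.32,0.11,0,0,0,0.5],[-0.164,-0.375,0.10,0,0,0,0.5],[-0.164,-0.375,0.06,0,0,0,0.5]]'; python3 -m handwheel '[[0,0,0,0,0,0,0.5],[0,0,0,0,0,0,0.5]]'
python3 - <<'E'
from h import *
c=cap('scene','s6.png'); im=cv2.imread('pics/s6.png')[150:240,370:490]
t=cap('top','t6.png'); im2=cv2.imread('pics/t6.png')[170:290,195:345]
cv2.imwrite('pics/m6.png',np.hstack([cv2.resize(im,(400,300),interpolation=2),cv2.resize(im2,(375,300),interpolation=2)]))
a=np.radians(-5.6); R=np.array([[np.cos(a),-np.sin(a)],[np.sin(a),np.cos(a)]]); o=np.array([.5922,.0730])
print([np.round(px(t,[*(o+R@np.array(p)),.019]),1) for p in [(.031,.016),(.031,-.016),(-.031,-.016),(-.031,.016)]])
cv2.imwrite('pics/m6b.png',cv2.resize(cv2.imread('pics/t6.png')[170:235,245:295],None,fx=9,fy=9,interpolation=2))
E
```

```text
t: 13.38
eef_pos: [0.4299, -0.3065, 0.0881]
tcp_rot: [3.139, -0.004, -0.101]
force: [1.2, 0.3, -0.5]
grip_width: 0.047
finger_force: 0.0
t: 13.62
eef_pos: [0.4293, -0.3018, 0.088]
tcp_rot: [-3.142, -0.0, -0.098]
force: [0.0, -0.7, 0.6]
grip_width: 0.0473
finger_force: 0.0
[array([263.1, 186.1]), array([275.9, 187.6]), array([272.5, 212.2]), array([259.6, 210.7])]
```

View pics/m6.png

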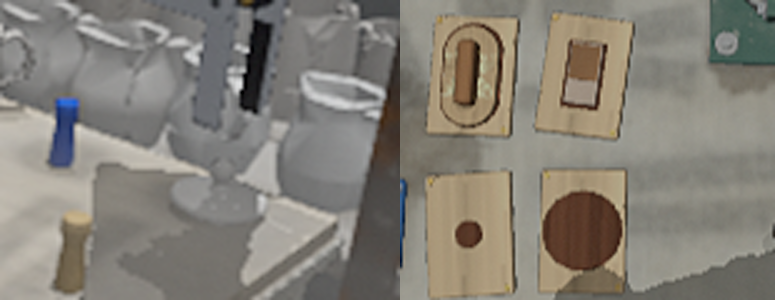

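View pics/m6b.png

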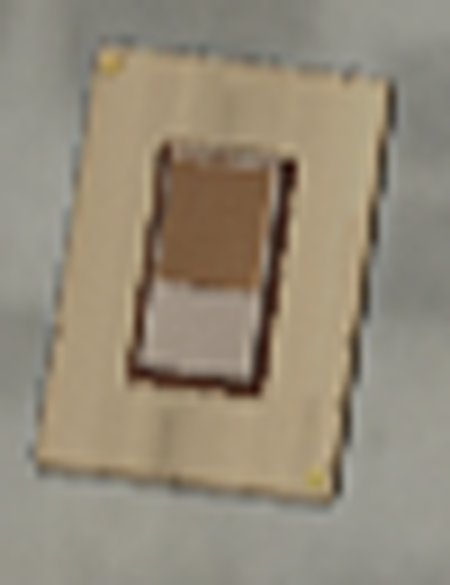

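The m6 crops show the float and tile on their silhouettes with even rims; the tile is within about 1 mm of the projected ideal. The gripper stands over the lid knob at (225,165), with the blue peg and wooden peg clear. Gripping the knob.

```bash
python3 -m handwheel '[[0,0,-0.025,0,0,0,0.5],[0,0,-0.04,0,0,0,0.5],[0,0,-0.049,0,0,0,0.5],[0,0,-0.049,0,0,0,0.5],[0,0,-0.049,0,0,0,0],[0,0,-0.049,0,0,0,0],[0,0,-0.049,0,0,0,0],[0,0,-0.049,0,0,0,0],[0,0,-0.049,0,0,0,0]]'
```

```text
t: 14.85
eef_pos: [0.4293, -0.3021, 0.0383]
tcp_rot: [-3.142, -0.0, -0.098]
force: [-1.6, 0.8, 5.1]
grip_width: 0.015
finger_force: 30.0
```

```bash
python3 -m handwheel '[[0,0,0.02,0,0,0,0],[0,0,0.06,0,0,0,0],[0,0.02,0.11,0,0,0,0],[0.002,0.07,0.12,0,0,0,0],[0.004,0.13,0.12,0,0,0,0],[0.006,0.19,0.12,0,0,0,0],[0.008,0.25,0.12,0,0,0,0],[0.0097,0.31,0.12,0,0,0,0],[0.0097,0.37,0.10,0,0,0,0],[0.0097,0.37,0.06,0,0,0,0]]'; python3 -m handwheel '[[0,0,0,0,0,0,0],[0,0,0,0,0,0,0]]'
python3 - <<'E'
from h import *
c=cap('scene','s7.png'); im=cv2.imread('pics/s7.png')[210:310,270:410]
cv2.imwrite('pics/m7.png',cv2.resize(im,None,fx=5,fy=5,interpolation=2))
E
```

```text
t: 16.1
eef_pos: [0.4397, 0.0741, 0.0981]
tcp_rot: [-3.139, -0.002, -0.088]
force: [1.3, 0.4, -0.5]
grip_width: 0.0146
finger_force: 30.0
t: 16.35
eef_pos: [0.4393, 0.0664, 0.0992]
tcp_rot: [3.141, -0.0, -0.1]
force: [0.4, -0.1, 0.2]
grip_width: 0.0152
finger_force: 30.0
```

View pics/m7.png

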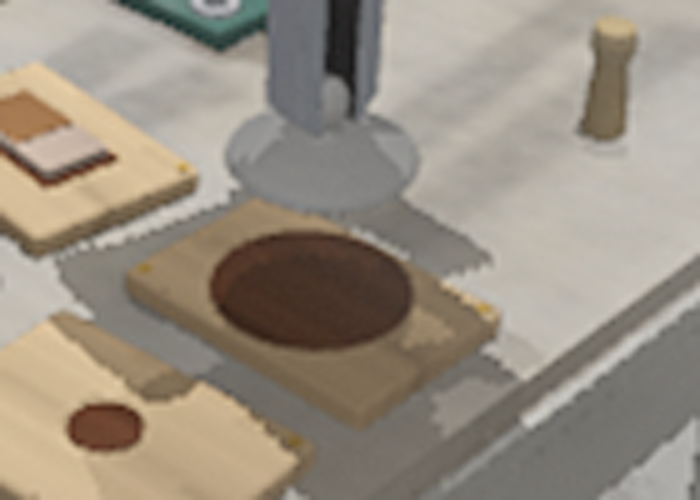

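Run:
```python
from h import *
c=cap('scene')
f=lambda x,y,z: print((w(c,270+(x+.5)/5-.5,210+(y+.5)/5-.5,z)*1000).round(1))
f(323,159,.064); f(312,290,.012)
q=lambda X:[round(float((a-o+.5)*5-.5),1) for a,o in zip(px(c,X),(270,210))]
L=np.array([q([.4393+.036*np.cos(a),.0664+.036*np.sin(a),.063]) for a in np.linspace(0,6.28,90)]); print(L.min(0),L.max(0))
L=np.array([q([.439+.039*np.cos(a),.068+.039*np.sin(a),.012]) for a in np.linspace(0,6.28,90)]); print(L.min(0),L.max(0))
```

```text
[440.1  61.6  64. ]
[435.   70.2  12. ]
[218.4 117.2] [413.6 221.1]
[205.4 225.9] [410.9 346.1]
```

The m7 crop shows the lid level above its silhouette, which is centred at about (312,290) in the crop, with the lid centre at about (323,159). Lowering in stages while watching the force.

```bash
python3 -m handwheel '[[0,0.0016,-0.03,0,0,0,0],[0,0.0016,-0.043,0,0,0,0],[0,0.0016,-0.0485,0,0,0,0],[0,0.0016,-0.0485,0,0,0,0]]'
```

```text
t: 16.95
eef_pos: [0.4393, 0.0692, 0.0502]
tcp_rot: [-3.141, -0.001, -0.099]
force: [-0.3, -0.3, -0.5]
grip_width: 0.0157
finger_force: 30.0
```

```bash
python3 -m handwheel '[[0,-0.001,-0.001,0,0,0,0],[0,-0.001,-0.001,0,0,0,0]]'; python3 -m handwheel '[[0,0,-0.001,0,0,0,0],[0,0,-0.001,0,0,0,0]]'
```

```text
t: 17.2
eef_pos: [0.4395, 0.0688, 0.0496]
tcp_rot: [-3.14, -0.001, -0.098]
force: [-3.9, 2.2, 17.1]
grip_width: 0.015
finger_force: 30.0
t: 17.45
eef_pos: [0.4398, 0.0688, 0.0489]
tcp_rot: [-3.14, -0.001, -0.098]
force: [-6.3, 0.3, 31.1]
grip_width: 0.0152
finger_force: 30.0
```

```bash
python3 -m handwheel '[[0,0,0.0017,0,0,0,0],[0,0,0.0017,0,0,0,0],[0,0,0.0017,0,0,0,0.4],[0,0,0.0017,0,0,0,0.4],[0,0,0.0017,0,0,0,0.4],[0,0,0.03,0,0,0,0.4],[0,0,0.08,0,0,0,0.4],[0,-0.05,0.10,0,0,0,0.4],[0,-0.11,0.10,0,0,0,0.4],[0,-0.17,0.10,0,0,0,0.4]]'; python3 -m handwheel '[[0,0,0,0,0,0,0.4],[0,0,0,0,0,0,0.4]]';python3 - <<'E'
from h import *
t=cap('top','t8.png')
cv2.imwrite('pics/m8.png',cv2.resize(cv2.imread('pics/t8.png')[232:292,240:300],None,fx=9,fy=9,interpolation=2))
q=lambda X:[round(float((a-o+.5)*9-.5),1) for a,o in zip(px(t,X),(240,232))]
for r,z,n in((.036,.015,'lid'),(.039,.012,'sil'),(.0085,.050,'knob')):
    L=np.array([q([.439+r*np.cos(a),.068+r*np.sin(a),z]) for a in np.linspace(0,6.28,90)]); print(n,L.min(0),L.max(0))
E
```

```text
t: 18.7
eef_pos: [0.439, -0.1023, 0.1481]
tcp_rot: [-3.14, -0.001, -0.095]
force: [0.4, -0.2, 0.2]
grip_width: 0.0376
finger_force: 0.0
t: 18.95
eef_pos: [0.4387, -0.1014, 0.1475]
tcp_rot: [-3.141, 0.0, -0.099]
force: [0.3, 0.3, 0.2]
grip_width: 0.0375
finger_force: 0.0
lid [118.  137.8] [385.  407.5]
sil [108.8 127.4] [397.2 418.8]
knob [200.7 235.1] [265.8 300.8]
```

View pics/m8.png

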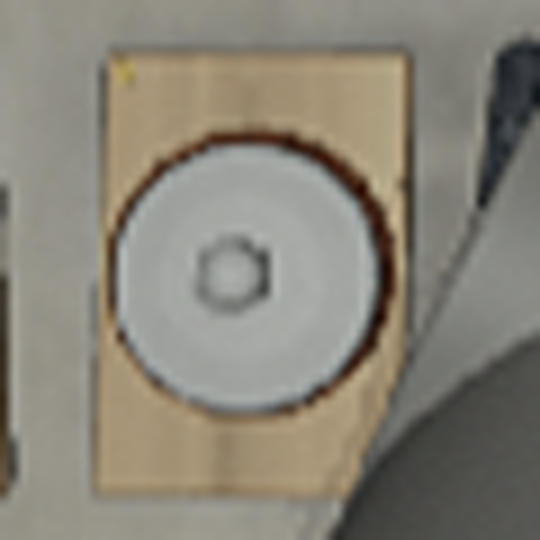

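The m8 crop shows the lid on its silhouette, rim from (115,140) to (380,413), with a dark ring all round and about 1 mm off the ideal. Next the wooden stamp, closing along x so the hand stays clear of the vise.

```bash
python3 -m handwheel '[[0,-0.01,0,0,0,10,0.6],[0.001,-0.02,0,0,0,20,0.6],[0.0016,-0.0256,0,0,0,30,0.6],[0.0016,-0.0256,0,0,0,40,0.6],[0.0016,-0.0256,0,0,0,50,0.6],[0.0016,-0.0256,0,0,0,60,0.6],[0.0016,-0.0256,0,0,0,70,0.6],[0.0016,-0.0256,-0.02,0,0,80,0.6],[0.0016,-0.0256,-0.05,0,0,90,0.6],[0.0016,-0.0256,-0.055,0,0,90,0.6]]'; python3 -m handwheel '[[0,0,0,0,0,0,0.6],[0,0,0,0,0,0,0.6]]';python3 - <<'E'
from h import *
c=cap('scene','s9.png'); im=cv2.imread('pics/s9.png')[170:260,340:440]
cv2.imwrite('pics/m9.png',cv2.resize(im,None,fx=5,fy=5,interpolation=2))
E
```

```text
t: 20.25
eef_pos: [0.4398, -0.1255, 0.0915]
tcp_rot: [-3.139, 0.0, 1.475]
force: [0.3, -0.4, 0.1]
grip_width: 0.0562
finger_force: 0.0
t: 20.5
eef_pos: [0.4411, -0.1267, 0.0935]
tcp_rot: [3.14, -0.0, 1.471]
force: [-0.3, -0.1, -0.4]
grip_width: 0.0565
finger_force: 0.0
```

View pics/m9.png

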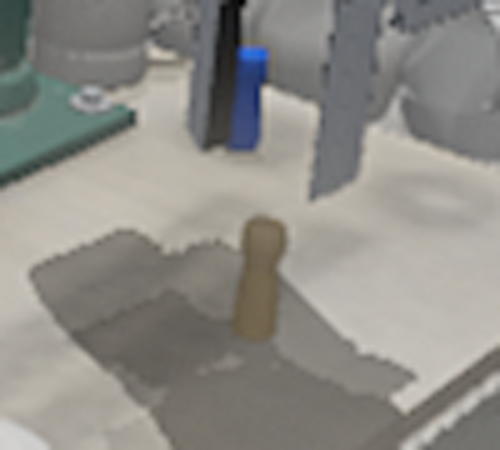

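The m9 crop shows the fingertips at (215,150) and (330,195) either side of the wooden peg, whose head is at (265,230); the blue peg stands well behind. Descending and gripping.

```bash
python3 -m handwheel '[[0,0,-0.03,0,0,0,0.6],[0,0,-0.05,0,0,0,0.6],[0,0,-0.0605,0,0,0,0.6],[0,0,-0.0605,0,0,0,0.6],[0,0,-0.0605,0,0,0,0],[0,0,-0.0605,0,0,0,0],[0,0,-0.0605,0,0,0,0],[0,0,-0.0605,0,0,0,0],[0,0,-0.0605,0,0,0,0]]'
```

```text
t: 21.68
eef_pos: [0.4406, -0.127, 0.0323]
tcp_rot: [3.141, -0.0, 1.473]
force: [-0.5, 0.4, 6.3]
grip_width: 0.0203
finger_force: 30.0
```

```bash
python3 -m handwheel '[[0,0,0.03,0,0,0,0],[0,0,0.08,0,0,0,0],[0,0.04,0.11,0,0,0,0],[-0.002,0.09,0.11,0,0,0,0],[-0.004,0.145,0.11,0,0,0,0],[-0.006,0.20,0.11,0,0,0,0],[-0.0072,0.255,0.11,0,0,0,0],[-0.0072,0.3057,0.11,0,0,0,0],[-0.0072,0.3057,0.08,0,0,0,0],[-0.0072,0.3057,0.03,0,0,0,0]]'; python3 -m handwheel '[[0,0,0,0,0,0,0],[0,0,0,0,0,0,0]]';python3 - <<'E'
from h import *
c=cap('scene','s10.png'); im=cv2.imread('pics/s10.png')[230:340,220:340]
cv2.imwrite('pics/m10.png',cv2.resize(im,None,fx=5,fy=5,interpolation=2))
E
```

```text
t: 22.92
eef_pos: [0.4341, 0.1802, 0.0621]
tcp_rot: [3.139, -0.002, 1.475]
force: [0.6, 0.5, -0.8]
grip_width: 0.0207
finger_force: 30.0
t: 23.18
eef_pos: [0.4338, 0.1785, 0.0633]
tcp_rot: [3.141, -0.0, 1.472]
force: [0.2, 0.6, -0.1]
grip_width: 0.02
finger_force: 30.0
```

View pics/m10.png

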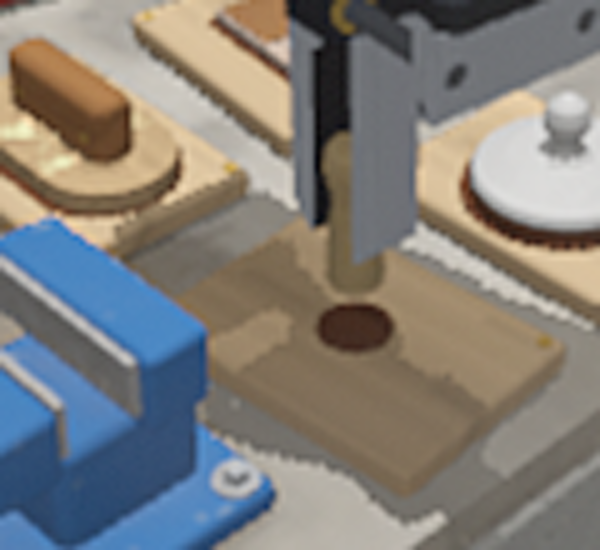

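The m10 crop shows the stamp upright, with its foot at (355,285) directly above the small circle at (356,328), clear of the vise. Lowering.

```bash
python3 -m handwheel '[[0,0,-0.012,0,0,0,0],[0,0,-0.017,0,0,0,0],[0,0,-0.0188,0,0,0,0],[0,0,-0.0188,0,0,0,0]]'
```

```text
t: 23.72
eef_pos: [0.4333, 0.1789, 0.0438]
tcp_rot: [-3.141, -0.001, 1.473]
force: [-4.4, -0.5, 16.0]
grip_width: 0.0206
finger_force: 30.0
```

Contact at 16 N. I ease off slightly, release and retreat.

```bash
python3 -m handwheel '[[0,0,0.0008,0,0,0,0],[0,0,0.0008,0,0,0,0],[0,0,0.0008,0,0,0,0.5],[0,0,0.0008,0,0,0,0.5],[0,0,0.0008,0,0,0,0.5],[0,0,0.04,0,0,0,0.5],[0,0,0.09,0,0,0,0.5],[0,0,0.12,0,0,0,0.5],[0.02,-0.06,0.13,0,0,0,0.5],[0.03,-0.12,0.13,0,0,0,0.5]]'; python3 -m handwheel '[[0,-0.06,0,0,0,0,0.5],[0,-0.12,0,0,0,0,0.5],[0,-0.18,0,0,0,0,0.5],[0,-0.24,0,0,0,0,0.5],[0,-0.28,0,0,0,0,0.5],[0,-0.28,0,0,0,0,0.5],[0,-0.28,0,0,0,0,0.5]]';python3 - <<'E'
from h import *
t=cap('top','t11.png'); im=cv2.imread('pics/t11.png')[170:292,195:345]
cv2.imwrite('pics/m11.png',cv2.resize(im,None,fx=4.9,fy=4.9,interpolation=2))
cx,cy=px(t,[.4333,.1785,.068]); print('ideal stamp top in crop',(cx-195)*4.9,(cy-170)*4.9)
E
```

```text
t: 24.98
eef_pos: [0.4643, 0.058, 0.1744]
tcp_rot: [3.14, -0.001, 1.475]
force: [0.9, 0.3, 0.7]
grip_width: 0.047
finger_force: 0.0
t: 25.85
eef_pos: [0.4631, -0.2209, 0.1731]
tcp_rot: [-3.141, -0.0, 1.473]
force: [0.2, 0.7, 0.1]
grip_width: 0.047
finger_force: 0.0
ideal stamp top in crop 105.69811803027501 453.70394303319864
```

View pics/m11.png

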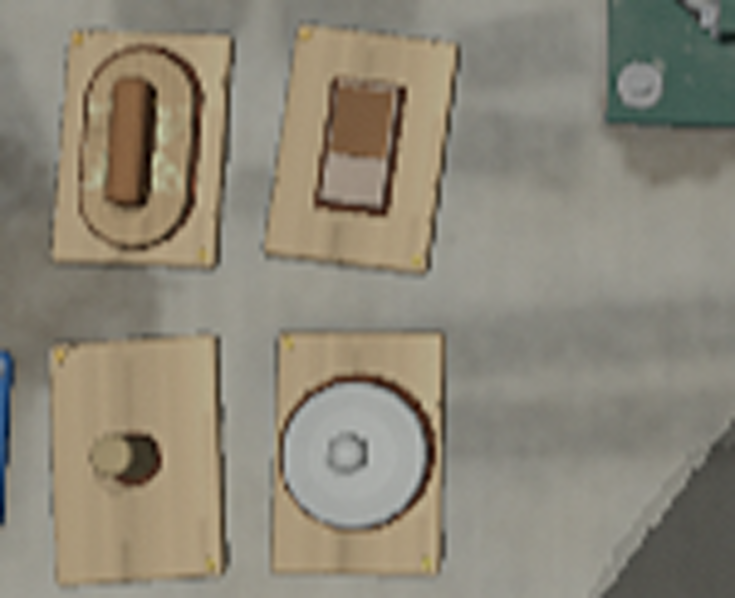

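The m11 crop shows all four back in place. The stamp top is at (110,455), against an ideal of about (108,456). The float, tile and lid have even rims, and the gripper is clear. Handing in.

```bash
python3 -c "
from station import order; print(order.close_job())"
```

```text
the job is handed in; nothing more can be done
None
```

The float, tile, lid and stamp are each back on their matching silhouettes, placed in that order and centred to within about 1 mm by the top camera; I kept clear of the slip jar and cup, and handed the job in at about 26 s of the 128 s allowed.

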